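# Stand the fallen display stands back up

## Task

The wide try-on mirror and the narrow earring easel have been knocked onto their backs on the jeweller's bench. Push each one upright with the fingertips, so that it stands on its marble foot about where its heel lies now; do not grip, lift or carry them, push lightly, and leave everything else on the bench as it is.

Things in the scene. Friction and masses are not known exactly. Their poses are not given: they have to be found in the camera images.
- mirror: Try-on mirror, the wide stand, glass face: L-shaped, lying on its back, 520 g. Board 110 wide, 130 long, 10 mm thick; marble foot 110 wide, 90 deep, 12 mm thick, sticking up at one end. Origin: middle of the heel, the edge where the board's back meets the foot's underside. Own x: from heel along the board's back to its top; y along the heel; z out of the face. Lying: x level, z up. Standing: x up, leaning back 8 deg
- mirror_toe (a point): Middle of the toe edge of the mirror's foot (underside), 90 mm from the heel, 89 mm up while lying: the foot leans 8 deg (0.14 rad) away from the board (98 deg between them). 1 to 3 N on the foot near the toe, away from the board, tips the stand about its heel; after about 45 deg it falls by itself onto the foot, which lands beyond the heel, on the side away from where the board lay
- easel: Earring easel, the narrow stand, grey fabric face: L-shaped, lying on its back, 240 g. Board 70 wide, 150 long, 7 mm thick; marble foot 70 wide, 80 deep, 12 mm thick, sticking up at one end. Origin: middle of the heel, the edge where the board's back meets the foot's underside. Own x: from heel along the board's back to its top; y along the heel; z out of the face. Lying: x level, z up. Standing: x up, leaning back 8 deg
- easel_toe (a point): Middle of the toe edge of the easel's foot (underside), 80 mm from the heel, 79 mm up while lying: the foot leans 8 deg (0.14 rad) away from the board (98 deg between them). 1 to 3 N on the foot near the toe, away from the board, tips the stand about its heel; after about 45 deg it falls by itself onto the foot, which lands beyond the heel, on the side away from where the board lay
- card_stand: Small L-shaped card stand that stands properly, at the back middle; board 60 mm wide and 90 mm high on a 60 mm marble foot; origin at its heel on the table. To be left alone
- ring_cone: Wooden ring cone, base 42 mm across, 66 mm high, between the two stands; origin under its centre, z up
- bead_jar: Closed glass bead jar, 36 mm across, 50 mm high, between the two stands; origin under its centre, z up
- bangle: Brass bangle lying flat, 66 mm across, 12 mm high, between the two stands; origin under its centre
- screwdriver: Screwdriver, 160 mm long, lying far left; origin under its middle
- finding_bowl: White bowl, 70 mm across, 30 mm high, far right; origin under its centre
- polish_can: Steel can, 48 mm across, 60 mm high, far left; origin under its centre
There are look-alikes about, which are no part of the job. Leave any orange look-alike of the mirror alone. Leave any green or purple look-alike of the easel alone.

How it is judged:
At the end, for the whole second after the job is handed in: Mirror and easel both stand still on their feet: own x within 15 degrees (0.26 rad) of straight up, heel and toe both within 12 mm of the table, each heel within 60 mm of where it was at the start (angle between each of mirror, easel's own x axis and vertical below 0.26 rad and height (world z) of each of mirror_toe, mirror, easel_toe, easel below 0.012 m and distance of each of mirror, easel from where it was at the start of the episode below 0.06 m and linear speed of each of mirror, easel below 0.02 m/s); the robot touches nothing.
It fails at once if the mirror or the easel is lifted: its heel rises more than 30 mm off the table (height (world z) of any of mirror, easel above 0.03 m).
It fails at once if the mirror or the easel is gripped or shoved hard: more than 18 N from the fingers (contact force between the fingers and mirror above 18 N or contact force between the fingers and easel above 18 N).
It fails at once if any other listed thing is moved more than 25 mm (distance of any of card_stand, ring_cone, bead_jar, bangle, screwdriver, finding_bowl, polish_can from where it was at the start of the episode above 0.025 m).
It fails at once if the card stand, ring cone, jar, can or bowl is tipped by more than 0.5 rad (angle between any of card_stand, ring_cone, bead_jar, polish_can, finding_bowl's own z axis and vertical above 0.5 rad).
It also fails if it takes over 64 s, if anything falls off the work surface, if the arm or the gripper's body presses on something with over 40 N, if the wrist force passes 120 N, or if a joint passes its speed limit or range.

## Robot

A 7-joint arm with a two-finger parallel gripper is mounted at the origin on the work surface. World frame = base frame: x ahead of the robot, y to its left, z up, the work surface at z = 0. Lengths are in m, angles in rad, forces in N, time in s.
With the tool pointing down it reaches from about 0.35 to 0.775 m from the base axis. Payload 3.1 kg.
Tool frame: the origin (TCP) lies on the centre line of the jaws, within the pads' length; the fingertips stand 17 mm ahead of it and the grasp point (between the pads) lies 2 mm behind it (arm.nose_length is the distance from the TCP to the fingertips, in m); z points along the fingers, y is the line along which they close (so a half turn about z gives the same grasp; the last joint's range is limited). The gripper opens to 85 mm and grips with 20 to 120 N. Pads are 22 mm wide; open, the fingers measure 114 mm over their backs; the gripper's body (76 mm by 85 mm) begins 54 mm behind the grasp point. The pads swing forward as they close: fully open they stand 13 mm farther back than shut.
Start: joints at [1.183, 0.311, 0.014, 1.512, -0.004, 1.319, -0.027], TCP at [0.186, -0.517, 0.248] pointing down, gripper open.
Joint ranges: [-2.7, 2.7], [-0.3, 1.91], [-1.27, 1.3], [0.12, 2.57], [-1.44, 4.58], [0.2, 2.03], [-3.05, 3.05]. Speed limits (rad/s): [2.79, 2.79, 3.14, 3.14, 3.14, 3.14, 3.14].

## Interface

Orientations are given as a unit quaternion [x, y, z, w].
In Python, from station import arm, vision gives the robot as it stands.
- The arm moves only by the tool jog_arm, never from a script. Its argument "increments" is a list of rows, each a list of 3 entries, a list of its own where there are three numbers: the shift along the world's x, y, z in m, then the turn about the world's z in rad, then the opening, from 0 (shut) to 1 (fully open). A call has 1 to 12 rows; each row is the pose to reach, as a shift and turn from the pose commanded when the call began; what a row does not reach only later rows make up. A row lasts 1/10 s, in which the tool goes at most 50 mm and 8.59 degrees, less where a joint would pass 70% of its speed; a pose out of reach is approached as far as the arm can. A call with a gripper value outside its range is refused whole. The fingers move at their own pace and stop on an object; "newtons" is the grip in N (left out, the last holds). Time passes only in rows, so rows that repeat a pose let the fingers close. It gives the time, the measured TCP pose, the force, the opening and the grip force at its end, in the units of the state.
- arm.observe(): the state, without advancing time (a new reading comes with each control period).
- vision.camera(name): name is "side" or "top"; returns the picture (400x640x3 uint8, red, green, blue); there is no depth.
- vision.camera_params(name): a dict with "vfov" (degrees; the focal length in pixels is half the picture's height over the tangent of half this angle, whatever the lens; pixels are square), "cx", "cy" (the principal point, pixels), "dist_coeffs" ([k1, k2, p1, p2, k3] as OpenCV has them; the pictures are not rectified), "T" (4x4, takes a point from camera to world coordinates). Camera axes: x right, y down, z forward; pixel columns grow to the right and rows downward; lengths in m; the calibration is good to about 2 mm. A picture is of the moment at which its call begins. camera_params takes no time and is no camera call.
- arm.job_done(): hands the job in; it is judged then, once.
The state is a dict: "time": time; "joint_pos": joint angles; "joint_vel": joint speeds; "joint_efforts": joint torques, N m; "position": TCP position; "eef_rot": TCP orientation; "contact_force": force on the tool from outside, world axes, zero at the start; "moment": the same for the moment, N m; "width": finger opening in m; "grip_force": force on a finger pad.
Only numpy, scipy, OpenCV 4.12 (cv2) and the standard library are available. Lean on these libraries where they do the work, as an engineer would, in place of code of your own. Each camera call takes 0.05 s, during which the arm holds its last target. There are 200 camera calls.

## Working session

There is one attempt and no reset: what is moved stays moved. The work goes in short steps, Python scripts to look and compute and a tool call to move; the robot and the scene stay as the last step left them, time stands still between calls to the robot, and variables do not carry over. Pictures are saved under pics/ and viewed, at most 10 in all, crops included, and the job is handed in when it is done.

Besides the shell and the picture viewer there is one more tool, called after "Emit:" by a JSON object that holds its "method" and its "body". jog_arm: Moves the arm, as the interface text tells. Its arguments: {"type":"object","properties":{"increments":{"type":"array"},"newtons":{"type":"number"}},"required":["increments"]}

```bash
mkdir -p pics
cat > h.py <<'E'
from station import arm, vision
import numpy as np, cv2
def K(n):
    p=vision.camera_params(n); f=200/np.tan(np.radians(p["vfov"])/2)
    return np.array([[f,0,p["cx"]],[0,f,p["cy"]],[0,0,1]]),np.array(p["dist_coeffs"],float),np.array(p["T"])
def ray(n,px,z):
    k,d,T=K(n); u=cv2.undistortPoints(np.array(px,float).reshape(-1,1,2),k,d).reshape(-1,2)
    r=np.c_[u,np.ones(len(u))]@T[:3,:3].T; o=T[:3,3]
    return o+r*((z-o[2])/r[:,2])[:,None]
def proj(n,P):
    k,d,T=K(n); R=T[:3,:3].T
    return cv2.projectPoints(np.array(P,float).reshape(-1,3),cv2.Rodrigues(R)[0],-R@T[:3,3],k,d)[0].reshape(-1,2)
def snap(n,f):
    im=vision.camera(n); cv2.imwrite("pics/"+f,im[:,:,::-1]); return im
E
python3 - <<'E'
from h import *
snap("top","t0.png");snap("side","s0.png")
for n in("top","side"):print(K(n))
o=arm.observe();print(o["time"],o["position"],o["eef_rot"],o["width"])
E
```

```text
(array([[442.61699325,   0.        , 319.08562338],
       [  0.        , 442.61699325, 197.06666652],
       [  0.        ,   0.        ,   1.        ]]), array([-0.08234318,  0.        ,  0.        ,  0.        ,  0.        ]), array([[ 4.25193067e-04, -9.80289715e-01,  1.97564910e-01,
         2.26923572e-01],
       [-9.99955966e-01,  1.43531313e-03,  9.27389912e-03,
        -1.13960593e-02],
       [-9.37467544e-03, -1.97560153e-01, -9.80245939e-01,
         1.25118880e+00],
       [ 0.00000000e+00,  0.00000000e+00,  0.00000000e+00,
         1.00000000e+00]]))
(array([[406.21072804,   0.        , 321.696607  ],
       [  0.        , 406.21072804, 200.80284158],
       [  0.        ,   0.        ,   1.        ]]), array([0.0099087, 0.       , 0.       , 0.       , 0.       ]), array([[ 0.74027496, -0.30550975,  0.5988796 , -0.16059254],
       [-0.67189075, -0.36742693,  0.64308652, -0.68580365],
       [ 0.0235753 , -0.87844251, -0.47726613,  0.59342298],
       [ 0.        ,  0.        ,  0.        ,  1.        ]]))
0.1 [ 0.18622406 -0.51685203  0.24732868] [ 9.85084801e-01  1.72066249e-01 -2.23979098e-04 -1.04428679e-03] 0.08525554484433316
```

View pics/t0.png

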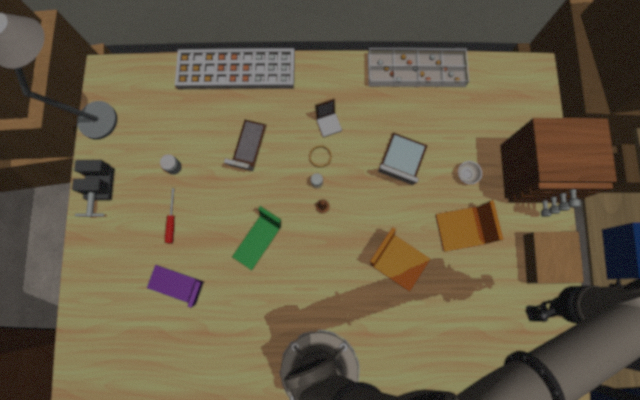

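View pics/s0.png

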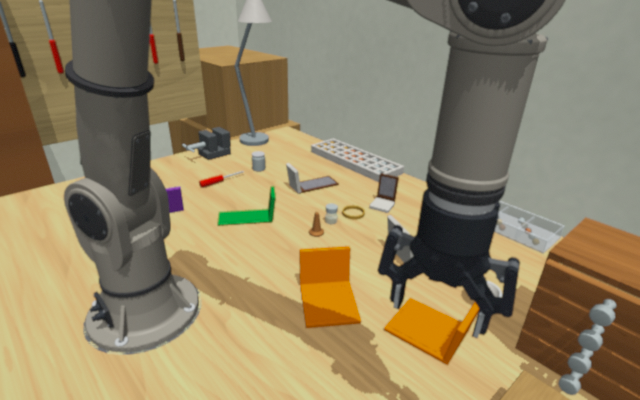

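Top view: candidates for the mirror are the glass-faced stand at (403,158) and two orange ones at (400,260) and (470,227). The task rules out orange, so the mirror is the glass one, with its foot at the (398,180) end. Candidates for the easel are the grey stand at (247,145), green at (257,238) and purple at (175,285). The grey one is the easel, with its foot at the (238,165) end. I'll confirm both in an enlarged crop.

Run:
```python
from h import *
im=cv2.imread("pics/t0.png")
a=cv2.resize(im[110:190,210:290],None,fx=5,fy=5,interpolation=cv2.INTER_CUBIC)
b=cv2.resize(im[120:200,365:445],None,fx=5,fy=5,interpolation=cv2.INTER_CUBIC)
cv2.imwrite("pics/c0.png",np.hstack([a,b]))
```

```text
(no output)
```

View pics/c0.png

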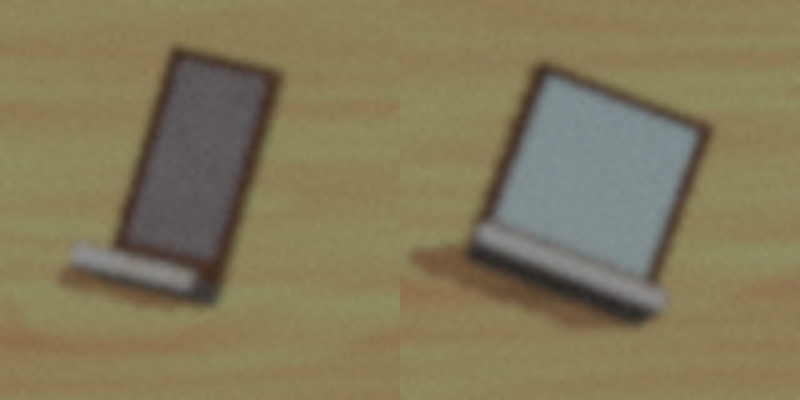

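The crops confirm both. The easel (left) has a grey face: board top corners at about (245,119.6) and (266,124.4), toe strip from (225,160) to (249,166). The mirror (right) is glass: top corners at about (394,133) and (427,145), toe strip from (381,166) to (418,180).

```bash
cat > m.py <<'E'
from h import *
for nm,tc,toe,L,t,fd in(("easel",[(245,119.6),(266,124.4)],[(225,160.5),(249,166.5)],.15,.007,.08),("mirror",[(394,133),(427,145)],[(381,166),(418,180)],.13,.01,.09)):
    P=ray("top",tc,t); Q=ray("top",toe,fd*.99-.0005)
    print(nm,"top",P.round(3).tolist(),"toe",Q.round(3).tolist(),"w",np.linalg.norm(P[1]-P[0]).round(3),np.linalg.norm(Q[1]-Q[0]).round(3))
    pm,qm=P.mean(0),Q.mean(0); d=(pm-qm)[:2]; print(" dist top-toe",np.linalg.norm(d).round(3))
    for X in(P,Q):
        e=(X[1]-X[0])[:2]; n=np.array([-e[1],e[0]]); print(" normal angle",np.arctan2(n[1],n[0]).round(3))
    print(" axis angle",np.arctan2(d[1],d[0]).round(3)); u=d/np.linalg.norm(d)
    print(" heel",(pm[:2]-u*L).round(3),"u",u.round(3),"toe mid",qm.round(3))
for nm,p,z in(("ring",(322,205),.03),("jar",(316,180),.05),("bangle",(320,156),.01),("can",(169,162),.06),("bowl",(469,173),.03),("card",(328,122),.02),("orange1",(384,240),.08),("orange2",(490,218),.08),("green",(268,218),.07)):
    print(nm,ray("top",[p],z)[0].round(3))
E
python3 m.py
```

```text
easel top [[0.714, 0.222, 0.007], [0.699, 0.159, 0.007]] toe [[0.567, 0.26, 0.079], [0.549, 0.193, 0.079]] w 0.065 0.07
 dist top-toe 0.153
 normal angle -0.242
 normal angle -0.254
 axis angle -0.237
 heel [0.561 0.226] u [ 0.972 -0.235] toe mid [0.558 0.226 0.079]
mirror top [[0.67, -0.221, 0.01], [0.633, -0.317, 0.01]] toe [[0.547, -0.169, 0.089], [0.508, -0.268, 0.089]] w 0.103 0.107
 dist top-toe 0.134
 normal angle -0.367
 normal angle -0.376
 axis angle -0.388
 heel [ 0.531 -0.22 ] u [ 0.926 -0.378] toe mid [ 0.528 -0.218  0.089]
ring [ 0.45  -0.008  0.03 ]
jar [0.518 0.009 0.05 ]
bangle [ 0.599 -0.002  0.01 ]
can [0.569 0.424 0.06 ]
bowl [ 0.543 -0.429  0.03 ]
card [ 0.701 -0.026  0.02 ]
orange1 [ 0.347 -0.172  0.08 ]
orange2 [ 0.405 -0.462  0.08 ]
green [0.407 0.138 0.07 ]
```

Emit:
{"method": "jog_arm", "body": {"increments": [[[0.032,0.023,0],-0.06,0],[[0.064,0.047,0],-0.12,0],[[0.096,0.07,0],-0.18,0],[[0.128,0.094,0],-0.24,0],[[0.16,0.117,0],-0.3,0],[[0.192,0.141,0],-0.36,0],[[0.224,0.165,0],-0.42,0],[[0.256,0.188,0],-0.48,0],[[0.288,0.212,0],-0.54,0],[[0.32,0.235,0],-0.6,0],[[0.352,0.258,0],-0.66,0],[[0.384,0.282,0],-0.72,0]], "newtons": 20}}

```text
time: 1.3
position: [0.5712, -0.2345, 0.2476]
eef_rot: [0.982, -0.187, -0.001, 0.0]
contact_force: [-0.2, -0.4, -1.0]
width: -0.0002
grip_force: 0.0
```

Emit:
{"method": "jog_arm", "body": {"increments": [[[0,0,-0.03],0,0],[[0,0,-0.06],0,0],[[0,0,-0.08],0,0],[[0,0,-0.1],0,0],[[0,0,-0.1],0,0],[[0,0,-0.1],0,0]]}}

```text
time: 1.9
position: [0.5702, -0.2353, 0.148]
eef_rot: [0.983, -0.186, -0.001, -0.0]
contact_force: [0.8, -0.4, 0.5]
width: -0.0001
grip_force: 0.0
```

Run:
```python
from h import *
t=snap("top","t1.png");s=snap("side","s1.png")
o=arm.observe();print(o["time"],o["position"],o["eef_rot"],o["width"],o["contact_force"],arm.nose_length)
a=cv2.resize(t[100:220,330:470,::-1],(466,400));b=cv2.resize(s[100:340,310:510,::-1],(333,400))
cv2.imwrite("pics/c1.png",np.hstack([a,b]))
```

```text
2.0 [ 0.57135586 -0.23579038  0.14971524] [ 9.82544148e-01 -1.86025269e-01  1.24737911e-03  2.02805469e-04] 0.00022808638940038809 [ 0.5300312  -0.16548658  0.43320196] 0.017
```

View pics/c1.png

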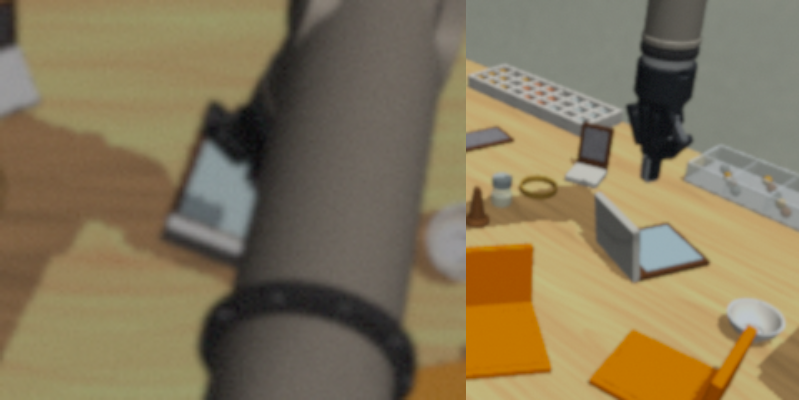

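Top view: tool is over the board. Side view: the mirror's toe edge runs from about pixel (389,216) to (413,239), and the tool is clear of it. I'll cross-check the toe from this view.

Run:
```python
from h import *
print(ray("side",[(389.3,215.8),(413.3,239),(412.6,266.5)],.089)[:2].round(3),ray("side",[(412.6,266.8)],.0).round(3))
```

```text
[[ 0.548 -0.169  0.089]
 [ 0.51  -0.27   0.089]] [[ 0.53  -0.268  0.   ]]
```

Emit:
{"method": "jog_arm", "body": {"increments": [[[0,0,-0.02],0,0],[[0,0,-0.04],0,0],[[0,0,-0.054],0,0],[[-0.007,0.003,-0.054],0,0],[[-0.012,0.005,-0.054],0,0],[[-0.012,0.005,-0.054],0,0]]}}

```text
time: 2.6
position: [0.5584, -0.2304, 0.0957]
eef_rot: [0.983, -0.186, 0.001, 0.0]
contact_force: [0.4, 0.3, 0.5]
width: 0.0
grip_force: 0.0
```

Emit:
{"method": "jog_arm", "body": {"increments": [[[-0.0025,0.001,0],0,0],[[-0.005,0.002,0],0,0],[[-0.007,0.0028,0],0,0],[[-0.009,0.0036,0],0,0],[[-0.011,0.0044,0],0,0],[[-0.013,0.0052,0],0,0],[[-0.015,0.006,0],0,0],[[-0.017,0.0067,0],0,0],[[-0.019,0.0075,0],0,0]]}}

```text
time: 3.5
position: [0.5399, -0.2231, 0.0945]
eef_rot: [0.983, -0.186, 0.001, 0.0]
contact_force: [3.5, -1.6, 0.0]
width: 0.0
grip_force: 1.0
```

Emit:
{"method": "jog_arm", "body": {"increments": [[[-0.002,0.0008,0],0,0],[[-0.004,0.0016,0],0,0],[[-0.006,0.0024,-0.0005],0,0],[[-0.008,0.0032,-0.001],0,0],[[-0.01,0.004,-0.0015],0,0],[[-0.012,0.0047,-0.002],0,0]]}}

```text
time: 4.1
position: [0.5274, -0.2181, 0.0926]
eef_rot: [0.983, -0.186, 0.0, -0.0]
contact_force: [1.4, -1.0, 2.0]
width: 0.0
grip_force: 1.0
```

Run:
```python
from h import *
s=snap("side","s2.png")
cv2.imwrite("pics/c2.png",cv2.resize(s[160:320,330:490,::-1],(480,480)))
```

```text
(no output)
```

View pics/c2.png

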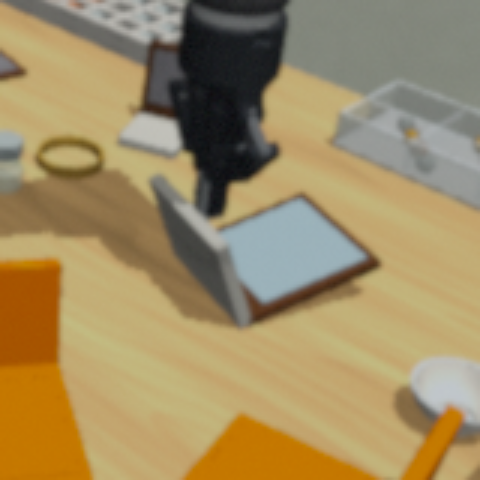

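The mirror is tipping: the crop shows a shadow opening under the board, and the heel hasn't moved, still near image (412,267). I'll carry on along the arc.

Emit:
{"method": "jog_arm", "body": {"increments": [[[-0.002,0.001,-0.001],0,0],[[-0.005,0.002,-0.002],0,0],[[-0.007,0.003,-0.003],0,0],[[-0.009,0.0037,-0.004],0,0],[[-0.012,0.0047,-0.005],0,0],[[-0.014,0.0055,-0.006],0,0],[[-0.016,0.0065,-0.008],0,0],[[-0.019,0.0075,-0.01],0,0],[[-0.021,0.0083,-0.012],0,0],[[-0.023,0.009,-0.013],0,0],[[-0.026,0.0103,-0.015],0,0],[[-0.028,0.011,-0.017],0,0]]}}

```text
time: 5.35
position: [0.4989, -0.2071, 0.075]
eef_rot: [0.983, -0.186, -0.0, -0.0]
contact_force: [0.9, 0.6, 0.6]
width: 0.0003
grip_force: 0.3
```

Emit:
{"method": "jog_arm", "body": {"increments": [[[-0.002,0.001,-0.002],0,0],[[-0.004,0.0016,-0.003],0,0],[[-0.006,0.0024,-0.005],0,0],[[-0.008,0.0032,-0.007],0,0],[[-0.01,0.004,-0.009],0,0],[[-0.01,0.004,-0.009],0,0]]}}

```text
time: 5.95
position: [0.4886, -0.203, 0.0658]
eef_rot: [0.983, -0.186, -0.001, -0.0]
contact_force: [-0.0, -0.3, -0.1]
width: 0.0002
grip_force: 0.0
```

Run:
```python
from h import *
s=snap("side","s3.png")
cv2.imwrite("pics/c3.png",cv2.resize(s[160:320,330:490,::-1],(480,480)))
```

```text
(no output)
```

View pics/c3.png

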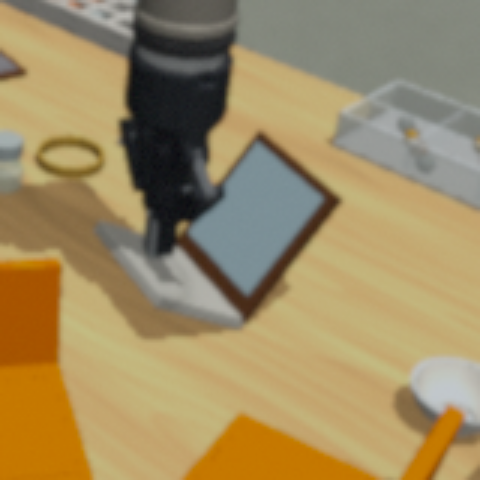

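The crop shows the mirror at roughly 50° with its heel in place and no force on the tool. I'll follow it a little further and let it settle.

Emit:
{"method": "jog_arm", "body": {"increments": [[[0,0,0],0,0],[[-0.002,0.001,-0.003],0,0],[[-0.004,0.0016,-0.006],0,0],[[-0.006,0.0024,-0.01],0,0],[[-0.006,0.0024,-0.01],0,0],[[-0.006,0.0024,-0.01],0,0],[[-0.006,0.0024,-0.01],0,0]]}}

```text
time: 6.7
position: [0.4836, -0.2009, 0.0564]
eef_rot: [0.983, -0.186, 0.0, 0.0]
contact_force: [-0.2, -0.3, 0.6]
width: 0.0002
grip_force: 0.0
```

Run:
```python
from h import *
s=snap("side","s4.png")
cv2.imwrite("pics/c4.png",cv2.resize(s[160:320,330:490,::-1],(480,480)))
```

```text
(no output)
```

View pics/c4.png

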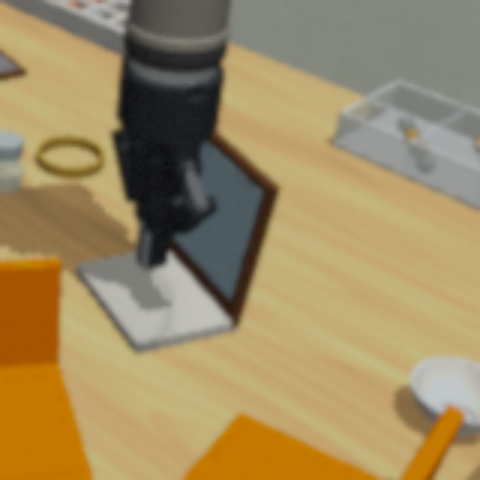

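The crop shows the mirror standing on its foot, heel corner near image (409,268), with the tool above the foot and touching nothing. Next I lift straight up and go to the easel.

Emit:
{"method": "jog_arm", "body": {"increments": [[[0,0,0.03],0,0],[[0,0,0.07],0,0],[[0,0,0.11],0,0],[[0,0,0.15],0,0],[[0,0,0.17],0,0],[[0,0,0.17],0,0]]}}

```text
time: 7.35
position: [0.486, -0.2017, 0.2305]
eef_rot: [0.983, -0.186, 0.004, 0.001]
contact_force: [-0.2, -0.0, 0.4]
width: -0.0
grip_force: 0.0
```

Emit:
{"method": "jog_arm", "body": {"increments": [[[0.01,0.035,0],0.011,0],[[0.02,0.07,0],0.022,0],[[0.03,0.104,0],0.033,0],[[0.039,0.139,0],0.044,0],[[0.049,0.174,0],0.055,0],[[0.059,0.208,0],0.066,0],[[0.069,0.243,0],0.077,0],[[0.079,0.278,0],0.088,0],[[0.089,0.312,0],0.099,0],[[0.098,0.347,0],0.11,0],[[0.108,0.382,0],0.121,0],[[0.118,0.416,0],0.132,0]]}}

```text
time: 8.55
position: [0.601, 0.2164, 0.2245]
eef_rot: [0.993, -0.12, -0.001, 0.001]
contact_force: [0.8, -0.8, -0.3]
width: -0.0003
grip_force: 0.0
```

Run:
```python
from h import *
s=snap("side","s5.png")
o=arm.observe();print(o["time"],o["position"],o["eef_rot"],o["contact_force"])
cv2.imwrite("pics/c5.png",cv2.resize(s[130:290,260:440,::-1],(720,640))[:600])
print(proj("side",[[.563,.225,0],[.553,.228,.079],[.602,.215,.083-.017]]).round(1))
```

```text
8.6 [0.60047726 0.22538334 0.22390213] [ 0.99325136 -0.11591047 -0.00160793 -0.00373047] [2.5987412  6.65334819 1.01834774]
[[293.5 190.1]
 [290.2 168. ]
 [304.9 169.1]]
```

View pics/c5.png

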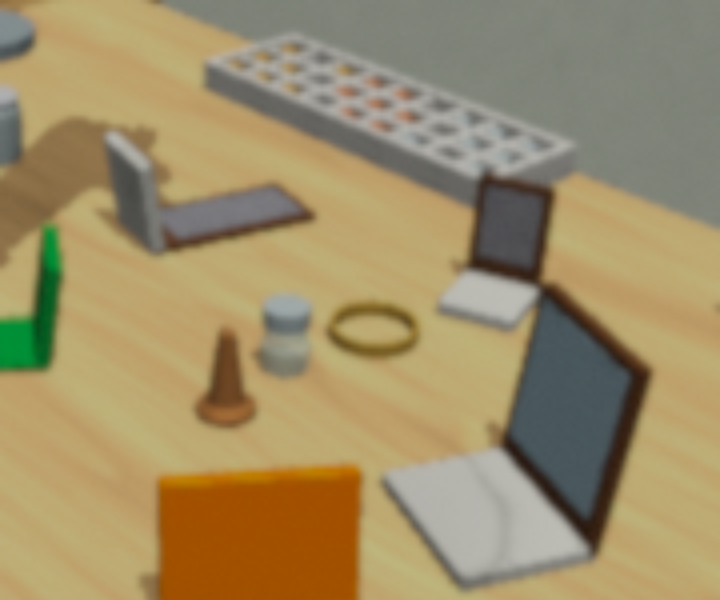

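Side crop: the mirror stands on its foot. The easel's toe strip middle is at about (292,166), which agrees with the prediction of (290,168), and its heel corner is at about (300,192). Now I go down behind the easel's foot.

Emit:
{"method": "jog_arm", "body": {"increments": [[[0,0,0],0,0],[[0,0,-0.03],0,0],[[0,0,-0.06],0,0],[[0,0,-0.09],0,0],[[0,0,-0.12],0,0],[[0,0,-0.141],0,0],[[0,0,-0.141],0,0],[[-0.006,0.0015,-0.141],0,0],[[-0.012,0.003,-0.141],0,0],[[-0.012,0.003,-0.141],0,0]]}}

```text
time: 9.6
position: [0.5891, 0.2194, 0.0871]
eef_rot: [0.993, -0.12, 0.001, -0.001]
contact_force: [0.4, 0.5, 0.3]
width: 0.0004
grip_force: 0.0
```

Emit:
{"method": "jog_arm", "body": {"increments": [[[-0.002,0.0005,0],0,0],[[-0.004,0.001,0],0,0],[[-0.006,0.0015,0],0,0],[[-0.008,0.002,0],0,0],[[-0.01,0.0025,0],0,0],[[-0.012,0.003,0],0,0],[[-0.014,0.0035,0],0,0],[[-0.016,0.004,0],0,0],[[-0.018,0.0045,0],0,0],[[-0.02,0.005,0],0,0]]}}

```text
time: 10.6
position: [0.5694, 0.2231, 0.0853]
eef_rot: [0.993, -0.121, 0.0, 0.0]
contact_force: [2.0, -0.2, -0.2]
width: 0.0001
grip_force: 0.3
```

Emit:
{"method": "jog_arm", "body": {"increments": [[[-0.002,0.0005,0],0,0],[[-0.004,0.001,-0.0005],0,0],[[-0.006,0.0015,-0.001],0,0],[[-0.008,0.002,-0.0015],0,0],[[-0.01,0.0025,-0.002],0,0],[[-0.012,0.003,-0.0025],0,0],[[-0.014,0.0035,-0.003],0,0],[[-0.016,0.004,-0.004],0,0],[[-0.018,0.0045,-0.005],0,0],[[-0.02,0.005,-0.006],0,0],[[-0.022,0.0055,-0.007],0,0],[[-0.024,0.006,-0.008],0,0]]}}

```text
time: 11.8
position: [0.5452, 0.2292, 0.0771]
eef_rot: [0.993, -0.121, -0.0, 0.0]
contact_force: [1.1, -0.3, 0.4]
width: -0.0003
grip_force: 0.1
```

Run:
```python
from h import *
s=snap("side","s6.png")
cv2.imwrite("pics/c6.png",cv2.resize(s[130:230,260:360,::-1],(500,500)))
```

```text
(no output)
```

View pics/c6.png

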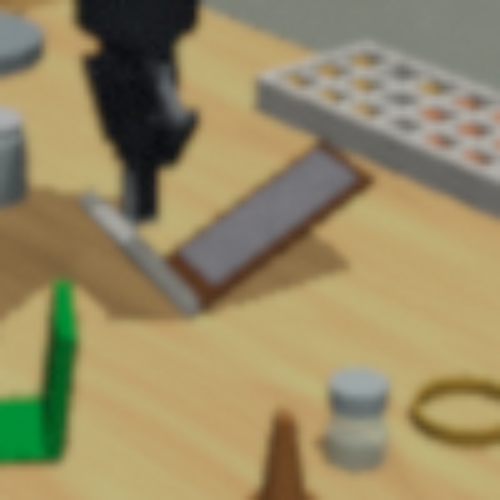

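The easel is about 30° up with its heel corner unmoved near (299,192). I'll finish the arc and let it fall.

Emit:
{"method": "jog_arm", "body": {"increments": [[[-0.002,0.0005,-0.001],0,0],[[-0.004,0.001,-0.002],0,0],[[-0.006,0.0015,-0.003],0,0],[[-0.008,0.002,-0.005],0,0],[[-0.01,0.0025,-0.006],0,0],[[-0.012,0.003,-0.008],0,0],[[-0.014,0.0035,-0.009],0,0],[[-0.016,0.004,-0.011],0,0],[[-0.018,0.0045,-0.013],0,0],[[-0.02,0.005,-0.015],0,0],[[-0.022,0.0055,-0.017],0,0],[[-0.024,0.006,-0.02],0,0]]}}

```text
time: 13.05
position: [0.5214, 0.2353, 0.0572]
eef_rot: [0.993, -0.121, 0.0, -0.0]
contact_force: [-0.3, 0.9, 0.3]
width: 0.0004
grip_force: 0.0
```

Emit:
{"method": "jog_arm", "body": {"increments": [[[-0.002,0.0005,-0.003],0,0],[[-0.004,0.001,-0.006],0,0],[[-0.004,0.001,-0.006],0,0],[[-0.004,0.001,-0.006],0,0],[[-0.004,0.001,-0.006],0,0],[[-0.004,0.001,-0.006],0,0],[[-0.004,0.001,-0.006],0,0],[[-0.004,0.001,-0.006],0,0]]}}

```text
time: 13.85
position: [0.5176, 0.2361, 0.0514]
eef_rot: [0.993, -0.121, 0.0, -0.0]
contact_force: [-0.1, -0.7, 0.7]
width: 0.0001
grip_force: 0.0
```

Emit:
{"method": "jog_arm", "body": {"increments": [[[0,0,0.03],0,0],[[0,0,0.07],0,0],[[0,0,0.11],0,0],[[0,0,0.15],0,0],[[0,0,0.18],0,0],[[-0.03,0,0.2],0,0],[[-0.05,0,0.2],0,0],[[-0.05,0,0.2],0,0],[[-0.05,0,0.2],0,0]]}}

```text
time: 14.75
position: [0.4677, 0.2359, 0.2514]
eef_rot: [0.993, -0.121, 0.001, 0.0]
contact_force: [-0.1, -0.3, 0.1]
width: -0.0002
grip_force: 0.0
```

Run:
```python
from h import *
s=snap("side","s7.png")
cv2.imwrite("pics/c7.png",cv2.resize(s[130:290,250:440,::-1],(712,600)))
o=arm.observe();print(o["time"],o["position"],o["contact_force"])
```

```text
14.8 [0.46806866 0.23560567 0.25100163] [-0.21738525 -1.17549728 -0.13056096]
```

View pics/c7.png

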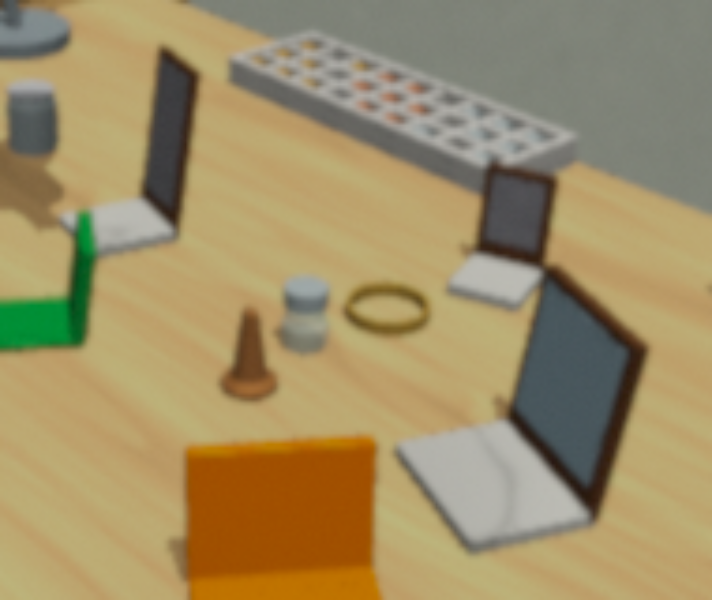

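Both stand upright on their feet: the easel's heel corner is at about (297,193) and the mirror's at about (408,269). The tool is clear and the other things in view haven't moved. Handing in.

```bash
python3 -c "
from station import arm
print(arm.job_done())"
```

```text
the job is handed in; nothing more can be done
None
```

The mirror and easel both stand upright on their feet with their heels about where they lay, nothing else in the camera view had moved, and the job is handed in; no verdict came back.

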